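# Uncover the light-sensitive samples and point out the blue-capped vial

## Task

The vials in the blue rack are light-sensitive and stand under a sliding amber cover: with closed fingertips, push the cover's black grip bar until the cover is fully open, then show a colleague which sample has the blue cap by holding the fingertips, pointing straight down, one or two centimetres over the middle of that cap for two seconds without touching it, and afterwards push the cover fully shut again. Do not come down over any other vial or sweep low across them, do not touch or lift any vial, be gentle with the cover, and leave everything else on the bench where it is.

Things in the scene. Friction and masses are not known exactly. Their poses are not given: they have to be found in the camera images.
- station: Grey sample station fixed to the bench, 112 x 262 mm, 67.5 mm high to the top of its two aluminium rails. Origin: centre of its underside; x across, y along it (along the rails), z up. The half towards -y holds the blue rack; the half towards +y is the cover's parking bay. Keep the gripper clear of the tall cream casing behind it (0.35 m and more, nearest corner about x 0.66, y -0.26).
- blue_rack: Blue vial rack fixed in the station, 65 x 107 mm, 26 mm high, 3 x 5 pockets of about 20.5 mm pitch; origin at the centre of its underside, 6 mm above the bench at station y = -62 mm. Vials stand only in every other pocket, at least 28 mm apart, their undersides 9 mm and cap tops 53 mm above the bench.
- cover (a joint): Sliding amber cover, 92 x 118 mm, upper face 61.4 mm above the bench, held down by the rails: metres it has moved towards the station's +y. 0 = fully shut over the rack (end stop), 0.118 = fully open over the parking bay (end stop). About 1.2 N of friction; it stays where it is left; it starts shut or up to 12 mm open.
- cover_grip (a point): Middle of the top of the black grip bar on the cover, 77 mm above the bench. The bar stands 16 mm above the cover, 60 mm long across the station (its x), 8 mm thick (its y). It moves with the cover: at station y = -47 mm when shut, +71 mm when fully open. Push on its -y face to open, on its +y face to shut.
- vial_blue: The sample vial with the blue cap (clear glass), the only blue one: 15 mm wide, 44 mm tall; origin at the centre of its underside, z up; loose in a pocket of the blue rack, which pocket varies
- vial_white_1: Sample vial with a white cap: 15 mm wide, 44 mm tall; origin at the centre of its underside, z up; loose in a pocket of the blue rack, which pocket varies
- vial_white_2: Sample vial with a white cap: 15 mm wide, 44 mm tall; origin at the centre of its underside, z up; loose in a pocket of the blue rack, which pocket varies
- vial_white_3: Sample vial with a white cap: 15 mm wide, 44 mm tall; origin at the centre of its underside, z up; loose in a pocket of the blue rack, which pocket varies
- vial_black_1: Sample vial with a black cap: 15 mm wide, 44 mm tall; origin at the centre of its underside, z up; loose in a pocket of the blue rack, which pocket varies
- vial_black_2: Sample vial with a black cap: 15 mm wide, 44 mm tall; origin at the centre of its underside, z up; loose in a pocket of the blue rack, which pocket varies
- vial_black_3: Sample vial with a black cap: 15 mm wide, 44 mm tall; origin at the centre of its underside, z up; loose in a pocket of the blue rack, which pocket varies
- lab_timer: White lab timer lying flat on the left of the bench, 58 x 64 x 16 mm, loose bystander; origin at the centre of its underside. Off the bench, nearer the robot, a white hood post 40 mm square and taller than the arm stands at about x 0.28, y 0.35: keep the arm folded in while turning past it.
- ferrule_jar: Small clear jar with a white screw lid, 42 mm wide, 44 mm tall, loose bystander; origin at the centre of its underside
- tape_roll: Roll of cream masking tape lying flat, 67 mm wide, 19 mm high, loose bystander; origin at the centre of its underside
- rubber_stopper: Red-brown rubber stopper, 33 mm wide, 28 mm tall, loose bystander; origin at the centre of its underside

How it is judged:
On the way, in this order (a step that is already met when the one before it is completed fails the run):
1. the cover has been pushed fully open (within 8 mm of its stop) (value of joint cover above 0.11 m), for 0.2 s.
2. with the cover open, the tool points straight down (within 0.35 rad) at the blue cap: TCP within 12 mm of the vial's axis, fingertips up to about 32 mm over the cap, for 1.5 s (value of joint cover above 0.105 m and horizontal distance between the grasp point and vial_blue below 0.012 m and z of the grasp point in the frame of vial_blue between 0.063 and 0.095 m and (angle between the grasp point's own z axis and vertical below 0.35 rad or angle between the grasp point's own z axis and vertical above 2.79 rad)), for 1.5 s.
3. the cover has been pushed fully shut again (within 6 mm) (value of joint cover below 0.006 m), for 0.2 s.
At the end, for the whole second after the job is handed in: The cover is shut to within 6 mm, every vial stands upright in its pocket within 8 mm of where it was, and the bystanders are within 15 mm of where they were (value of joint cover below 0.006 m and angle between each of vial_blue, vial_white_1, vial_white_2, vial_white_3, vial_black_1, vial_black_2, vial_black_3's own z axis and vertical below 0.2 rad and distance of each of vial_blue, vial_white_1, vial_white_2, vial_white_3, vial_black_1, vial_black_2, vial_black_3 from where it was at the start of the episode below 0.008 m and distance of each of lab_timer, ferrule_jar, tape_roll, rubber_stopper from where it was at the start of the episode below 0.015 m); the robot touches nothing.
It fails at once if the robot touches a vial (contact force between any of the fingers, the arm and vial_blue above 0.3 N or contact force between any of the fingers, the arm and vial_white_1 above 0.3 N or contact force between any of the fingers, the arm and vial_white_2 above 0.3 N or contact force between any of the fingers, the arm and vial_white_3 above 0.3 N or contact force between any of the fingers, the arm and vial_black_1 above 0.3 N or contact force between any of the fingers, the arm and vial_black_2 above 0.3 N or contact force between any of the fingers, the arm and vial_black_3 above 0.3 N).
It fails at once if a vial is lifted (height (world z) of any of vial_blue, vial_white_1, vial_white_2, vial_white_3, vial_black_1, vial_black_2, vial_black_3 above 0.017 m).
It fails at once if with the cover open, the tool points at another vial (TCP within 8 mm of its axis and less than 51 mm over its cap, so fingertips less than about 32 mm over it) (value of joint cover above 0.105 m and ((horizontal distance between the grasp point and vial_white_1 below 0.008 m and z of the grasp point in the frame of vial_white_1 below 0.095 m) or (horizontal distance between the grasp point and vial_white_2 below 0.008 m and z of the grasp point in the frame of vial_white_2 below 0.095 m) or (horizontal distance between the grasp point and vial_white_3 below 0.008 m and z of the grasp point in the frame of vial_white_3 below 0.095 m) or (horizontal distance between the grasp point and vial_black_1 below 0.008 m and z of the grasp point in the frame of vial_black_1 below 0.095 m) or (horizontal distance between the grasp point and vial_black_2 below 0.008 m and z of the grasp point in the frame of vial_black_2 below 0.095 m) or (horizontal distance between the grasp point and vial_black_3 below 0.008 m and z of the grasp point in the frame of vial_black_3 below 0.095 m))).
It fails at once if the cover is handled roughly (over 25 N) (contact force between the fingers and cover above 25 N).
It fails at once if a bystander is pushed away (distance of any of lab_timer, ferrule_jar, tape_roll, rubber_stopper from where it was at the start of the episode above 0.015 m).
It also fails if it takes over 61 s, if anything falls off the work surface, if the arm or the gripper's body presses on something with over 40 N, if the wrist force passes 120 N, or if a joint passes its speed limit or range.

## Robot

A 6-joint arm with a two-finger parallel gripper is mounted at the origin on a cart in front of the work surface, level with it; the furniture and walls round the work are solid. World frame = base frame: x ahead of the robot, y to its left, z up, the work surface at z = 0. Lengths are in m, angles in rad, forces in N, time in s.
With the tool pointing down it reaches from about 0.3 to 0.775 m from the base axis. Payload 14.6 kg.
Tool frame: the origin (TCP) lies between the finger pads, 19 mm behind the fingertips; this is the grasp point; z points along the fingers, y is the line along which they close (so a half turn about z gives the same grasp; the last joint's range is limited). The gripper opens to 94 mm and grips with 3 to 60 N. Pads are 16 mm wide; open, the fingers measure 119 mm over their backs; the gripper's body (75 mm by 177 mm) begins 78 mm behind the grasp point.
Start: joints at [1.097, 0.3, 1.521, -0, 1.321, -0.067], TCP at [0.218, 0.505, 0.224] pointing down, gripper open.
Joint ranges: [-3.03, 3.03], [-0.79, 2.21], [0.23, 2.52], [-1.04, 4.18], [0, 3.07], [-2.55, 2.55]. Speed limits (rad/s): [2.22, 2.22, 2.57, 3.14, 3.14, 3.14].

## Interface

Orientations are given as [roll, pitch, yaw] about the fixed x, y, z axes, in that order (R = Rz(yaw) Ry(pitch) Rx(roll)).
In Python, from station import ctrl gives the robot as it stands.
- The arm moves only by the tool carry_out, never from a script. Its argument "motion" is text: rows parted by semicolons, each of 7 numbers parted by spaces: the shift along the world's x, y, z in m, then the turn, a rotation vector about the world's x, y, z in degrees, then the closure in counts, from 0 (fully open) to 255 (shut). In form: dx dy dz wx wy wz hand; .... A call has 1 to 20 rows; each row shifts and turns the commanded pose from where the row before left it; what a row does not reach is not made up. A row lasts 1/12 s, in which the tool goes at most 41.7 mm and 7.16 degrees, less where a joint would pass 70% of its speed; a pose out of reach is approached as far as the arm can. A call is refused whole if a number of a shift passes 0.0417 or a number of a turn 7.16, either way. A call with a gripper value outside its range is refused whole. The fingers move at their own pace and stop on an object; "grip_force" is the grip in N (left out, the last holds). Time passes only in rows, so rows that do not move let the fingers close. It gives the time, the measured TCP pose, the force, the opening and the grip force at its end, in the units of the state.
- ctrl.get_obs(): the state, without advancing time (a new reading comes with each control period).
- ctrl.camera(name): name is "side" or "top" or "wrist"; returns a dict with "pixels" (480x640x3 uint8, red, green, blue), "range_z" (480x640 float32, m along the optical axis (not along the pixel's ray), 0 where there is no reading), "K" (3x3 intrinsics, pixels), "position" and "attitude" of the camera in the world. Camera axes: x right, y up, looking along -z (the intrinsics and any distortion apply to the point x, -y, -z); pixel columns grow to the right and rows downward; lengths in m; the calibration is good to about 2 mm. A picture is of the moment at which its call begins.
- ctrl.hand_in(): hands the job in; it is judged then, once.
The state is a dict: "time_s": time; "qpos": joint angles; "joint_vel": joint speeds; "tau": joint torques, N m; "ee_pos": TCP position; "eef_rot": TCP orientation; "force": force on the tool from outside, world axes, zero at the start; "moment": the same for the moment, N m; "grip_width": finger opening in m; "grip_force": force on a finger pad.
Only numpy, scipy, OpenCV 4.12 (cv2) and the standard library are available. Lean on these libraries where they do the work, as an engineer would, in place of code of your own. Each camera call takes 0.05 s, during which the arm holds its last target. There are 200 camera calls.

## Working session

There is one attempt and no reset: what is moved stays moved. The work goes in short steps, Python scripts to look and compute and a tool call to move; the robot and the scene stay as the last step left them, time stands still between calls to the robot, and variables do not carry over. Pictures are saved under pics/ and viewed, at most 10 in all, crops included, and the job is handed in when it is done.

Besides the shell and the picture viewer there is one more tool, called as name(argument=value, ...), one argument or row to a line, values as JSON. carry_out: Moves the arm, as the interface text tells. Its arguments: {"type":"object","properties":{"motion":{"type":"string"},"grip_force":{"type":"number"}},"required":["motion"]}

```bash
mkdir -p pics
python3 - <<'E'
from station import ctrl
import cv2,numpy as np
o=ctrl.get_obs();print(o)
for n in("top","side"):
    c=ctrl.camera(n);cv2.imwrite(f"pics/{n}0.png",c["pixels"][:,:,::-1]);np.savez(f"{n}0.npz",**{k:v for k,v in c.items() if v is not None})
    print(n,c["K"],c["position"],c["attitude"],c.keys())
E
```

```text
{'time_s': 0.0, 'qpos': array([ 1.09739163e+00,  3.00475941e-01,  1.52158668e+00, -3.39014449e-05,
        1.32069498e+00, -6.65702779e-02]), 'joint_vel': array([ 0.00073817,  0.00174278, -0.00097742, -0.00051507, -0.00098258,
        0.00069591]), 'tau': array([ 1.12009740e-03, -5.31801260e+01, -3.52730262e+01,  7.08900648e-02,
        2.44285783e-02, -1.34037778e-04]), 'ee_pos': array([0.21752155, 0.50489325, 0.22368129]), 'eef_rot': array([-3.14042811e+00, -4.47291454e-05,  2.73476661e+00]), 'force': array([ 0.43580383, -0.00368187,  0.85932995]), 'moment': array([ 0.02999437, -0.0231066 ,  0.01112963]), 'grip_force': 0.0, 'grip_width': 0.09395764920521803}
top [[578.19565632   0.         315.83641742]
 [  0.         578.19565632 243.4768234 ]
 [  0.           0.           1.        ]] [ 0.44318316 -0.15419823  1.08003884] [ 0.11779398 -0.02023609 -1.58494475] dict_keys(['pixels', 'range_z', 'K', 'position', 'attitude'])
side [[499.10634855   0.         318.52016697]
 [  0.         499.10634855 242.74829896]
 [  0.           0.           1.        ]] [ 0.35912708 -0.92543315  0.50194118] [ 1.08689549  0.00786622 -0.24559131] dict_keys(['pixels', 'range_z', 'K', 'position', 'attitude'])
```

View pics/top0.png

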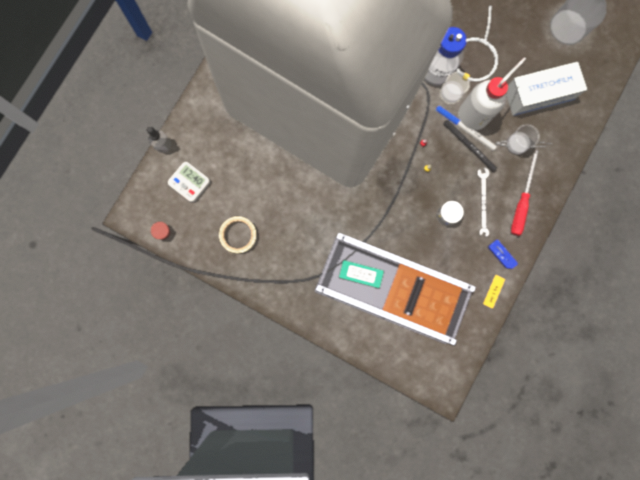

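View pics/side0.png

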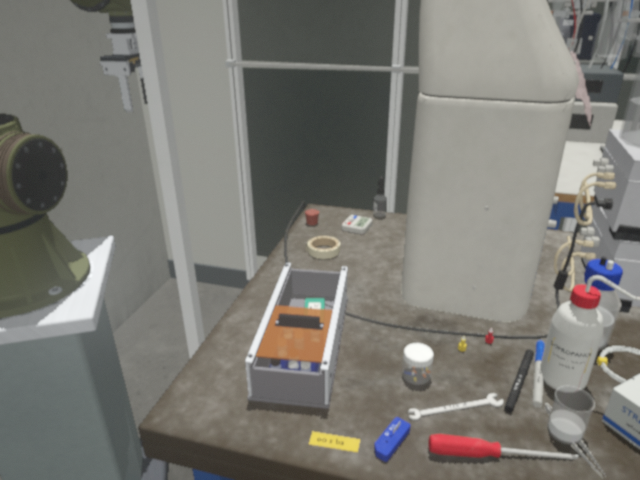

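```bash
cat > h.py <<'E'
import numpy as np,cv2
from scipy.spatial.transform import Rotation as R
def ray(c,uv,z):
    uv=np.atleast_2d(uv).astype(float);K=c["K"]
    d=np.c_[(uv[:,0]-K[0,2])/K[0,0],-(uv[:,1]-K[1,2])/K[1,1],-np.ones(len(uv))]
    d=d@R.from_euler("xyz",c["attitude"]).as_matrix().T
    p=np.asarray(c["position"]);return p+d*((z-p[2])/d[:,2])[:,None]
def blobs(m,amin=30):
    n,l,s,ce=cv2.connectedComponentsWithStats(m.astype(np.uint8))
    return [(ce[i],s[i],(l==i)) for i in range(1,n) if s[i,4]>=amin]
def sframe(c,ax): pass
E
python3 - <<'E'
from h import *
for n in("top","side"):
    c=dict(np.load(n+"0.npz"));im=c["pixels"];hsv=cv2.cvtColor(im,cv2.COLOR_RGB2HSV)
    print(n)
    roi=np.zeros((480,640),bool)
    if n=="top": roi[225:350,310:480]=1
    else: roi[260:410,240:350]=1
    am=roi&(hsv[...,0]<16)&(hsv[...,1]>170)&(hsv[...,2]>70)
    bk=roi&(hsv[...,2]<45)
    for nm,m,z in(("amber",am,.0614),("bar",bk,.077)):
        for ce,s,l in blobs(m,60):
            p=np.argwhere(l)[:,::-1].astype(np.float32);r=cv2.minAreaRect(p)
            b=cv2.boxPoints(r);print(nm,ce.round(1),s[4],r,ray(c,ce,z)[0].round(4),ray(c,b,z)[:,:2].round(4).tolist())
c=dict(np.load("top0.npz"));cor=np.array([(341,238),(472,288),(452,339),(320,290)])
w=ray(c,cor,.0675);print(w,w.mean(0));
for a,b in((1,0),(2,3)):
    d=w[a]-w[b];print(np.linalg.norm(d),np.degrees(np.arctan2(-d[1],-d[0])))
print("range check",c["range_z"][288,435],c["range_z"][296,414],c["range_z"][320,300])
im=c["pixels"][220:350,300:490,::-1];cv2.imwrite("pics/topc.png",cv2.resize(im,None,fx=4,fy=4,interpolation=cv2.INTER_CUBIC))
E
```

```text
top
side
[[ 0.5719546  -0.22100096  0.0675    ]
 [ 0.48071994 -0.44975648  0.0675    ]
 [ 0.39277417 -0.41072386  0.0675    ]
 [ 0.48079212 -0.18250272  0.0675    ]] [ 0.48156021 -0.315996    0.0675    ]
0.24627799768189781 68.25638176587941
0.2446059047160144 68.90989234427919
range check 1.0225234 1.0055903 1.0713576
```

View pics/topc.png

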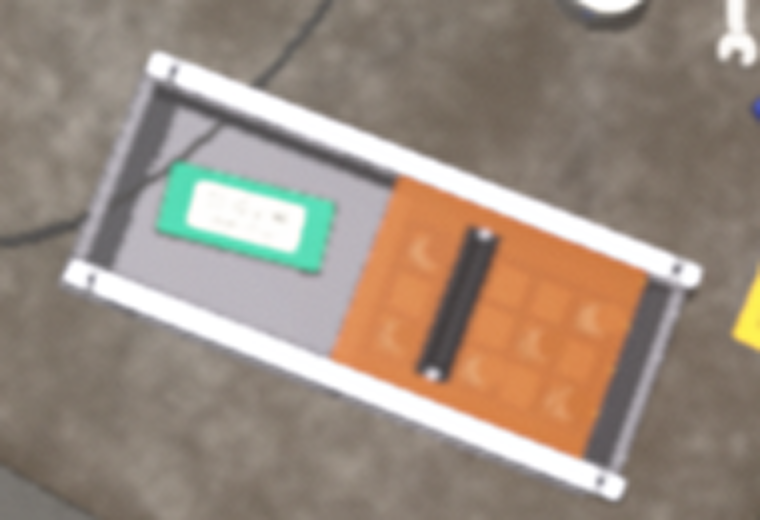

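The crop shows the station's rails (outer corners near crop (152,55), (702,272), (620,498), (65,278)), the shut amber cover, and the black bar between its white end dots at (485,234) and (433,373). The bar middle is at full pixel (414.8,296).

Run:
```python
from h import *
c=dict(np.load("top0.npz"));f=lambda a:np.array(a)/4+[300-.375,220-.375]
w=ray(c,f([(152,55),(702,272),(620,498),(65,278)]),.0675);O=w.mean(0)
for a,b in((0,1),(3,2),(1,2),(0,3)):
    d=w[a]-w[b];print(np.linalg.norm(d).round(4),np.degrees(np.arctan2(d[1],d[0])).round(2))
d=w[0]+w[3]-w[1]-w[2];th=np.arctan2(d[1],d[0]);print("O",O,"y ang",np.degrees(th))
y=np.array([np.cos(th),np.sin(th)]);x=np.array([y[1],-y[0]])
b=ray(c,f([(485,234),(433,373)]),.077);B=b.mean(0)
print("bar",b[:,:2],B,"station",(B-O)[:2]@x,(B-O)[:2]@y)
hsv=cv2.cvtColor(c["pixels"],cv2.COLOR_RGB2HSV);print(hsv[296,414],hsv[288,440])
# vision of caps through amber: none
s=dict(np.load("side0.npz"));im=s["pixels"][250:420,230:370,::-1]
cv2.imwrite("pics/sidec.png",cv2.resize(im,None,fx=3.5,fy=3.5,interpolation=cv2.INTER_CUBIC))
```

```text
0.2597 67.6
0.2591 67.66
0.1054 -22.52
0.1057 -22.17
O [ 0.48197667 -0.31518635  0.0675    ] y ang 67.62836294343826
bar [[ 0.49871055 -0.35824946]
 [ 0.43897441 -0.33355941]] [ 0.46884248 -0.34590443  0.077     ] station -0.00045394946145377313 -0.03340511271716557
[174  17  77] [ 12 166 210]
```

carry_out(
  motion="-0.0138 -0.0321 0 0 0 0 255;-0.0138 -0.0321 0 0 0 0 255;-0.0138 -0.0321 0 0 0 0 255;-0.0138 -0.0321 0 0 0 0 255;-0.0138 -0.0321 0 0 0 0 255;-0.0138 -0.0321 0 0 0 0 255;-0.0138 -0.0321 0 0 0 0 255;0 0 0 0 0 -6.85 255;0 0 0 0 0 -6.85 255;0 0 0 0 0 -6.85 255;0 0 0 0 0 -6.85 255;0 0 0 0 0 -6.85 255;0 0 0 0 0 -6.85 255;0 0 0 0 0 -6.85 255;0 0 0 0 0 -6.85 255;0 0 0 0 0 -6.85 255;0 0 0 0 0 -6.85 255;0 0 0 0 0 -6.85 255;0 0 0 0 0 -6.85 255;0 0 0 0 0 -6.85 255",
  grip_force=10,
)

```text
time_s: 1.77
ee_pos: [0.1209, 0.2803, 0.2241]
eef_rot: [-3.142, 0.0, 1.175]
force: [0.1, -0.3, -0.2]
grip_width: 0.0005
grip_force: 0.0
```

carry_out(
  motion="0.0319 -0.016 0 0 0 0 255;0.0311 -0.0205 0 0 0 0 255;0.0283 -0.0242 0 0 0 0 255;0.0251 -0.0275 0 0 0 0 255;0.0217 -0.0303 0 0 0 0 255;0.0177 -0.0327 0 0 0 0 255;0.0137 -0.0346 0 0 0 0 255;0.0093 -0.0361 0 0 0 0 255;0.0049 -0.0369 0 0 0 0 255;0.0143 -0.035 0 0 0 0 255;0.0143 -0.035 0 0 0 0 255;0.0143 -0.035 0 0 0 0 255;0.0143 -0.035 0 0 0 0 255;0.0143 -0.035 0 0 0 0 255;0.0143 -0.035 0 0 0 0 255;0.0143 -0.035 0 0 0 0 255;0.0143 -0.035 0 0 0 0 255;0.0143 -0.035 0 0 0 0 255;0.0143 -0.035 0 0 0 0 255;0.0143 -0.035 0 0 0 0 255",
)

```text
time_s: 3.43
ee_pos: [0.4623, -0.3652, 0.2237]
eef_rot: [-3.141, -0.0, 1.18]
force: [-0.3, 0.2, 0.8]
grip_width: 0.0007
grip_force: 0.0
```

Run:
```python
from station import ctrl
from h import *
c=ctrl.camera("wrist");cv2.imwrite("pics/w1.png",c["pixels"][:,:,::-1]);np.savez("w1.npz",**c);print(c["position"],c["attitude"]);o=ctrl.get_obs();print(o["ee_pos"],o["eef_rot"])
```

```text
[ 0.49336645 -0.28992865  0.38463605] [-0.28642164  0.00153842 -0.38948426]
[ 0.46327353 -0.36976059  0.22218318] [-3.14013653e+00  2.30183712e-04  1.17828661e+00]
```

View pics/w1.png

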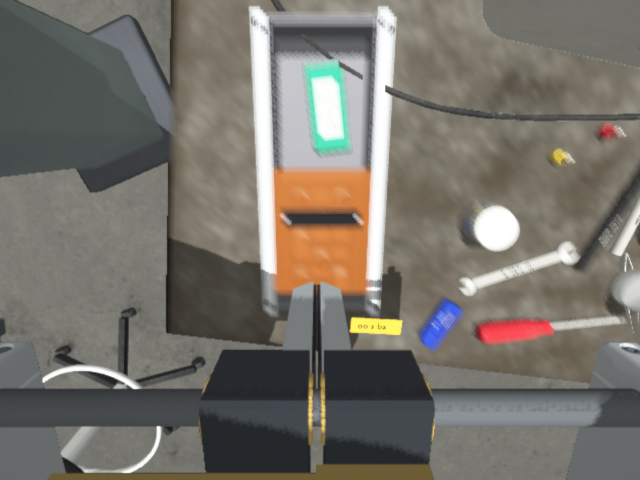

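The wrist view shows the bar from about (285,218) to (362,217) and the rail tops as white bands. The fingertips at (318,290) hang over the cover's near part. I'll refine the bar position from this view.

Run:
```python
from h import *
c=dict(np.load("w1.npz"));g=c["pixels"].max(2)
m=np.zeros(g.shape,bool);m[200:235,275:370]=g[200:235,275:370]<60
for ce,s,l in blobs(m,40):print(ce,s,ray(c,ce,.077),ray(c,[(ce[0],s[1]),(ce[0],s[1]+s[3])],.077))
b=ray(c,[(287,218),(360,217)],.077);print(b,np.degrees(np.arctan2(*(b[0]-b[1])[[1,0]])))
w=ray(c,[(251,9),(396,9),(263,315),(380,315)],.0675);print(w,w.mean(0))
```

```text
[321.38627451 218.4372549 ] [288 214  68   9 510] [[ 0.47183095 -0.35281778  0.077     ]] [[ 0.47331045 -0.3491719   0.077     ]
 [ 0.4702986  -0.3565939   0.077     ]]
[[ 0.44423242 -0.34108014  0.077     ]
 [ 0.50343217 -0.36439581  0.077     ]] 158.50312984089572
[[ 0.48288974 -0.18169925  0.0675    ]
 [ 0.58615531 -0.22414111  0.0675    ]
 [ 0.38239404 -0.42215341  0.0675    ]
 [ 0.4879112  -0.46536485  0.0675    ]] [ 0.48483757 -0.32333966  0.0675    ]
```

Run:
```python
from station import ctrl
from h import *
c=ctrl.camera("wrist");np.savez("w2.npz",**c);g=c["pixels"].max(2)
m=np.zeros(g.shape,bool);m[190:245,275:370]=g[190:245,275:370]<60
for ce,s,l in blobs(m,40):print(ce,s,ray(c,ce,.077),c["range_z"][int(ce[1]),int(ce[0])])
print(c["position"],c["attitude"],ctrl.get_obs()["ee_pos"])
t=ctrl.camera("top");g=t["pixels"].max(2)
m=np.zeros(g.shape,bool);m[275:318,400:428]=g[275:318,400:428]<95
for ce,s,l in blobs(m,20):print("top",ce,s,ray(t,ce,.077))
cv2.imwrite("pics/t2.png",cv2.resize(t["pixels"][200:360,300:500,::-1],None,fx=3,fy=3))
```

```text
[314.48235294 207.94117647] [281 205  68   6 340] [[ 0.47084277 -0.3463336   0.077     ]] 0.32319146
[314.2047619 216.       ] [279 214  72   4 210] [[ 0.46791535 -0.35276715  0.077     ]] 0.3106064
[ 0.49468546 -0.29455835  0.38309671] [-0.28688076  0.00231467 -0.39156   ] [ 0.46232329 -0.36685089  0.22198212]
top [414.07079646 295.57079646] [405 278  19  36 226] [[ 0.46861509 -0.34532425  0.077     ]]
top [422.24637681 310.86231884] [413 299  15  19 138] [[ 0.44207624 -0.35861614  0.077     ]]
```

View pics/t2.png

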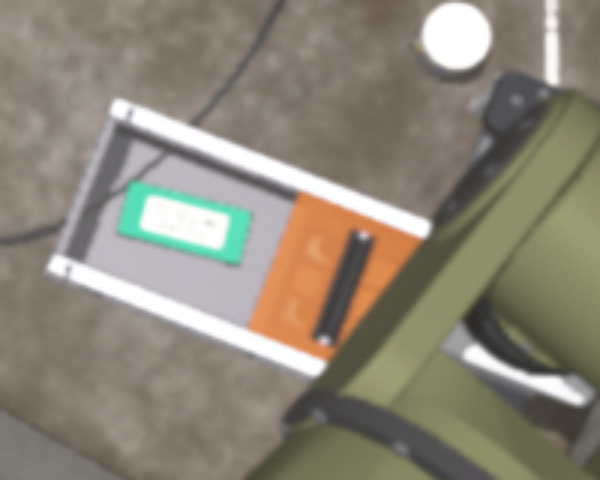

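The top view shows the bar unobstructed, between its white dots at about (363,236) and (324,341), and the arm hovering just to its -y side. I'll go down there, about 1 cm from the bar's face.

carry_out(
  motion="-0.001 -0.002 -0.015 0 0 0 255;0 0 -0.015 0 0 0 255;0 0 -0.015 0 0 0 255;0 0 -0.015 0 0 0 255;0 0 -0.015 0 0 0 255;0 0 -0.015 0 0 0 255;0 0 -0.015 0 0 0 255;0 0 -0.01 0 0 0 255;0 0 -0.008 0 0 0 255;0 0 -0.006 0 0 0 255;0 0 -0.004 0 0 0 255;0 0 -0.002 0 0 0 255;0 0 0 0 0 0 255;0 0 0 0 0 0 255;0 0 0 0 0 0 255",
)

```text
time_s: 4.83
ee_pos: [0.4612, -0.3656, 0.0898]
eef_rot: [3.141, 0.0, 1.181]
force: [1.5, 0.7, 0.7]
grip_width: 0.0003
grip_force: 0.0
```

carry_out(
  motion="0 0 -0.0015 0 0 0 255;0 0 -0.0015 0 0 0 255;0.0008 0.0018 0 0 0 0 255;0.0008 0.0018 0 0 0 0 255;0.0008 0.0018 0 0 0 0 255;0.0008 0.0018 0 0 0 0 255;0.0008 0.0018 0 0 0 0 255;0.0008 0.0018 0 0 0 0 255;0.0008 0.0018 0 0 0 0 255;0.0008 0.0018 0 0 0 0 255;0.0015 0.0037 0 0 0 0 255;0.0015 0.0037 0 0 0 0 255;0.0015 0.0037 0 0 0 0 255;0.0015 0.0037 0 0 0 0 255;0.0015 0.0037 0 0 0 0 255;0.0015 0.0037 0 0 0 0 255",
)

```text
time_s: 6.17
ee_pos: [0.4767, -0.3284, 0.0863]
eef_rot: [3.141, 0.0, 1.181]
force: [-0.4, -1.2, -0.8]
grip_width: 0.0004
grip_force: 0.7
```

Run:
```python
from station import ctrl
from h import *
o=ctrl.get_obs();print(o["ee_pos"],o["force"])
c=ctrl.camera("side");cv2.imwrite("pics/s3.png",cv2.resize(c["pixels"][240:420,220:380,::-1],None,fx=3,fy=3))
```

```text
[ 0.47668996 -0.32839562  0.08627227] [-0.38297509 -1.19904838 -0.83598384]
```

View pics/s3.png

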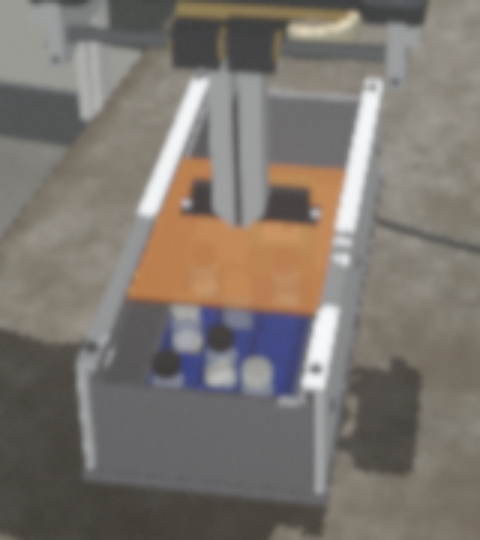

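The side view shows the fingers pressing mid-bar and the cover sliding open. Caps are appearing at the near end, and the force is about 1.2 N. I'll keep pushing.

carry_out(
  motion="0.0018 0.0044 0 0 0 0 255;0.0018 0.0044 0 0 0 0 255;0.0018 0.0044 0 0 0 0 255;0.0018 0.0044 0 0 0 0 255;0.0018 0.0044 0 0 0 0 255;0.0018 0.0044 0 0 0 0 255;0.0018 0.0044 0 0 0 0 255;0.0018 0.0044 0 0 0 0 255;0.0018 0.0044 0 0 0 0 255;0.0018 0.0044 0 0 0 0 255;0.0018 0.0044 0 0 0 0 255;0.0018 0.0044 0 0 0 0 255;0.0018 0.0044 0 0 0 0 255;0.0008 0.0018 0 0 0 0 255;0.0004 0.0009 0 0 0 0 255;0.0004 0.0009 0 0 0 0 255",
)

```text
time_s: 7.55
ee_pos: [0.5014, -0.2678, 0.0862]
eef_rot: [-3.141, -0.0, 1.181]
force: [-0.9, -0.9, 2.0]
grip_width: 0.0004
grip_force: 0.6
```

carry_out(
  motion="0.0004 0.0009 0 0 0 0 255;0.0004 0.0009 0 0 0 0 255;0.0004 0.0009 0 0 0 0 255;0.0004 0.0009 0 0 0 0 255;0.0004 0.0009 0 0 0 0 255;0.0004 0.0009 0 0 0 0 255;0 0 0 0 0 0 255",
)

```text
time_s: 8.13
ee_pos: [0.5033, -0.2634, 0.0862]
eef_rot: [-3.141, 0.002, 1.181]
force: [-4.5, -7.4, -0.0]
grip_width: -0.0001
grip_force: 4.3
```

The force has risen to about 9 N, so the cover is at its stop. I'll hold briefly, back off a little and go up.

carry_out(
  motion="0 0 0 0 0 0 255;0 0 0 0 0 0 255;-0.0012 -0.0028 0 0 0 0 255;-0.0012 -0.0028 0 0 0 0 255;-0.0012 -0.0028 0.002 0 0 0 255;0 0 0.01 0 0 0 255;0 0 0.02 0 0 0 255;0 0 0.02 0 0 0 255;0 0 0.02 0 0 0 255;0 0 0.02 0 0 0 255;0 0 0.02 0 0 0 255;0 0 0.02 0 0 0 255;0 0 0 0 0 0 255;0 0 0 0 0 0 255;0 0 0 0 0 0 255;0 0 0 0 0 0 255",
)

```text
time_s: 9.47
ee_pos: [0.4999, -0.2708, 0.2173]
eef_rot: [-3.14, -0.0, 1.181]
force: [-0.8, -0.6, -0.8]
grip_width: 0.0001
grip_force: 0.0
```

```bash
cat > caps.py <<'E'
from station import ctrl
from h import *
import sys
O=np.array([.482,-.315]);y=np.array([.381,.925]);x=np.array([.925,-.381])
print(ctrl.get_obs()["ee_pos"],ctrl.get_obs()["eef_rot"])
for n in("top","wrist","side"):
    c=ctrl.camera(n);np.savez(n+sys.argv[1]+".npz",**c);im=c["pixels"].copy()
    hsv=cv2.cvtColor(im,cv2.COLOR_RGB2HSV)
    cv2.imwrite(f"pics/{n}{sys.argv[1]}.png",im[:,:,::-1])
E
python3 caps.py 4
python3 - <<'E'
import cv2,numpy as np
a=cv2.imread("pics/top4.png")[220:360,310:490];b=cv2.imread("pics/wrist4.png");s=cv2.imread("pics/side4.png")[260:410,230:360]
A=cv2.resize(a,(385,300));S=cv2.resize(s,(385,290))
cv2.imwrite("pics/m4.png",np.hstack([np.vstack([A,S]),cv2.resize(b[180:480,220:440],(410,590))]))
E
```

```text
[ 0.49988938 -0.27076532  0.21729111] [-3.13998007e+00 -3.16122418e-04  1.18058429e+00]
```

View pics/m4.png

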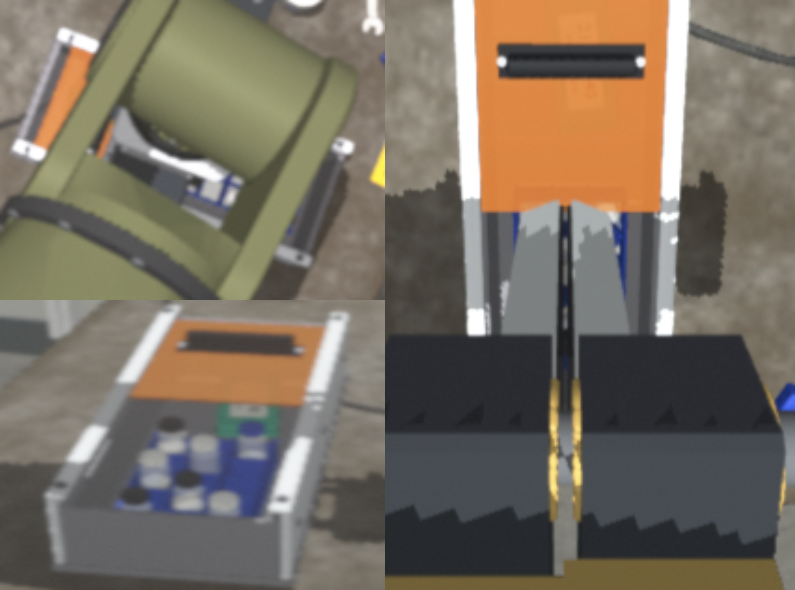

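The cover is open with its bar at the far end. In the side view the blue cap is at mosaic (252,432), in the +x column of the row nearest the cover. Black is at (171,425), white at (203,440) and (153,460), black at (187,482) and (135,495), and white at (224,500).

Run:
```python
from h import *
O=np.array([.482,-.315]);y=np.array([.381,.925]);x=np.array([.925,-.381])
c=dict(np.load("side4.npz"));hsv=cv2.cvtColor(c["pixels"],cv2.COLOR_RGB2HSV)
mo=np.array([(252,428),(171,423),(203,437),(153,455),(187,477),(135,491),(224,496)])
g=np.array([(1,2),(-1,2),(0,1),(-1,0),(0,-1),(-1,-2),(1,-2)])*.0205+[0,-.062]
uv=np.c_[230+mo[:,0]*130/385,260+(mo[:,1]-300)*150/290]
w=ray(c,uv,.053)[:,:2]
s=np.c_[(w-O)@x,(w-O)@y];print(w.round(4),(s*1000).round(1),(g*1000));print("mean err mm",((s-g).mean(0)*1000).round(1))
a=c["pixels"][320:345,303:330];cv2.imwrite("pics/b4.png",cv2.resize(c["pixels"][305:380,260:335,::-1],None,fx=8,fy=8,interpolation=cv2.INTER_CUBIC))
```

```text
[[ 0.4945 -0.35  ]
 [ 0.4569 -0.3337]
 [ 0.4688 -0.3546]
 [ 0.4413 -0.3692]
 [ 0.4521 -0.3973]
 [ 0.4263 -0.4058]
 [ 0.4642 -0.421 ]] [[  24.9  -27.6]
 [ -16.1  -26.8]
 [   2.8  -41.6]
 [ -17.   -65.7]
 [   3.7  -87.5]
 [ -16.9 -105.2]
 [  23.9 -104.8]] [[  20.5  -21. ]
 [ -20.5  -21. ]
 [   0.   -41.5]
 [ -20.5  -62. ]
 [   0.   -82.5]
 [ -20.5 -103. ]
 [  20.5 -103. ]]
mean err mm [ 3.7 -3.6]
```

View pics/b4.png

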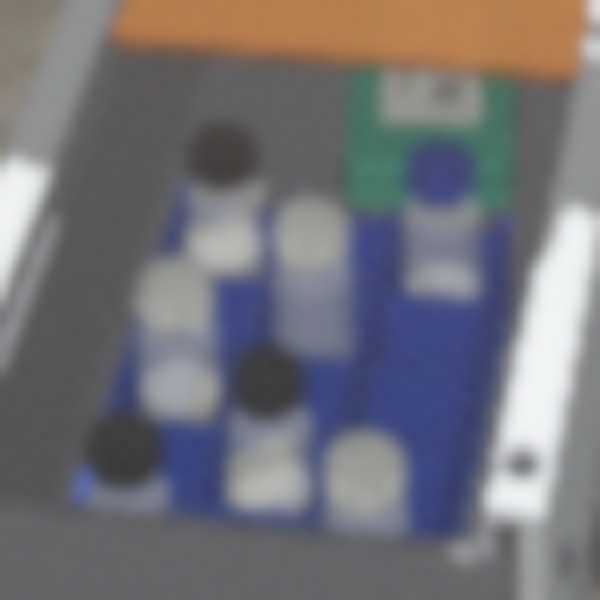

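carry_out(
  motion="-0.0016 -0.0187 0 0 0 0 255;-0.0016 -0.0187 0 0 0 0 255;-0.0016 -0.0187 0 0 0 0 255;-0.0016 -0.0187 0 0 0 0 255;0 0 0 0 0 0 255;0 0 -0.02 0 0 0 255;0 0 -0.02 0 0 0 255;0 0 -0.02 0 0 0 255;0 0 -0.015 0 0 0 255;0 0 0 0 0 0 255;0 0 0 0 0 0 255;0 0 0 0 0 0 255",
)

```text
time_s: 10.62
ee_pos: [0.4942, -0.3458, 0.1443]
eef_rot: [3.14, 0.0, 1.181]
force: [0.2, 0.6, 0.1]
grip_width: 0.0002
grip_force: 0.0
```

```bash
python3 caps.py 5
python3 - <<'E'
import cv2,numpy as np
b=cv2.imread("pics/wrist5.png");s=cv2.imread("pics/side5.png")[270:390,250:350]
cv2.imwrite("pics/m5.png",np.hstack([cv2.resize(s,(480,576),interpolation=cv2.INTER_CUBIC),cv2.resize(b[180:480,240:400],(307,576))]))
E
```

```text
[ 0.49423205 -0.34576444  0.14434866] [3.14039152e+00 2.74088790e-04 1.18076013e+00]
```

View pics/m5.png

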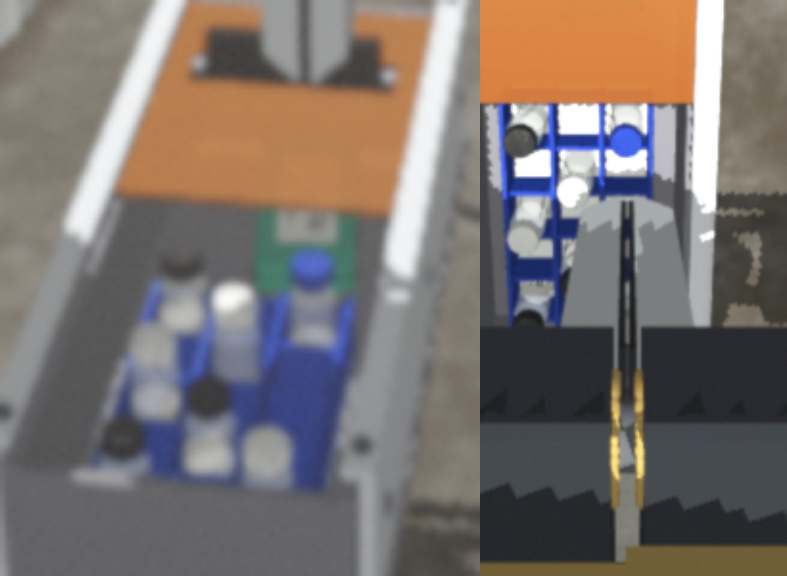

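The wrist view shows the blue cap at mosaic (626,140), in the same column as the finger slit. I'll cast that pixel onto the cap plane.

Run:
```python
from h import *
for n,r in(("wrist5",(slice(230,275),slice(300,335))),("side5",(slice(320,331),slice(305,325)))):
    c=dict(np.load(n+".npz"));p=c["pixels"][r].astype(int)
    m=(p[...,2]>p[...,0]+50)&(p[...,2]>125)&(p[...,1]>60)
    for ce,s,l in blobs(m,15):
        q=ce+[r[1].start,r[0].start];print(n,q,s,ray(c,q,.052))
    if n[0]=="w":print(ray(c,(316.1,252.9),.053),p[23,16],p[40,5])
```

```text
wrist5 [315.44444444 253.03448276] [  0   4  31  41 522] [[ 0.49395291 -0.34511818  0.052     ]]
[[ 0.49456167 -0.34491036  0.053     ]] [ 68 102 239] [113 120 151]
side5 [314.5  325.25] [ 5  2 10  8 64] [[ 0.49454862 -0.34621794  0.052     ]]
```

Both views agree with the TCP to within 1 mm, so I'll go down and hold.

carry_out(
  motion="0 0 -0.015 0 0 0 255;0 0 -0.015 0 0 0 255;0 0 -0.012 0 0 0 255;0 0 -0.008 0 0 0 255;0 0 -0.004 0 0 0 255;0 0 -0.002 0 0 0 255;0 0 0 0 0 0 255;0 0 0 0 0 0 255;0 0 0 0 0 0 255;0 0 0 0 0 0 255;0 0 0 0 0 0 255;0 0 0 0 0 0 255;0 0 0 0 0 0 255;0 0 0 0 0 0 255;0 0 0 0 0 0 255;0 0 0 0 0 0 255;0 0 0 0 0 0 255;0 0 0 0 0 0 255;0 0 0 0 0 0 255;0 0 0 0 0 0 255",
)

```text
time_s: 12.43
ee_pos: [0.4938, -0.3458, 0.0872]
eef_rot: [-3.142, -0.0, 1.181]
force: [1.0, -1.0, 0.0]
grip_width: 0.0006
grip_force: 0.0
```

carry_out(
  motion="0 0 0 0 0 0 255;0 0 0 0 0 0 255;0 0 0 0 0 0 255;0 0 0 0 0 0 255;0 0 0 0 0 0 255;0 0 0 0 0 0 255;0 0 0 0 0 0 255;0 0 0 0 0 0 255;0 0 0 0 0 0 255;0 0 0 0 0 0 255;0 0 0 0 0 0 255;0 0 0 0 0 0 255;0 0 0 0 0 0 255;0 0 0 0 0 0 255;0 0 0 0 0 0 255;0 0 0 0 0 0 255",
)

```text
time_s: 13.77
ee_pos: [0.4938, -0.3458, 0.0872]
eef_rot: [-3.142, 0.0, 1.181]
force: [0.6, -0.0, 0.1]
grip_width: 0.0006
grip_force: 0.0
```

carry_out(
  motion="0 0 0.02 0 0 0 255;0 0 0.03 0 0 0 255;0 0 0.03 0 0 0 255;0 0 0.03 0 0 0 255;0.0043 0.0224 0 0 0 0 255;0.0043 0.0224 0 0 0 0 255;0.0043 0.0224 0 0 0 0 255;0.0043 0.0224 0 0 0 0 255;0.0043 0.0224 0 0 0 0 255;0 0 0 0 0 0 255;0 0 0 0 0 0 255;0 0 0 0 0 0 255",
)

```text
time_s: 14.77
ee_pos: [0.5153, -0.2343, 0.1973]
eef_rot: [3.141, 0.0, 1.181]
force: [0.3, -0.9, 0.5]
grip_width: 0.0008
grip_force: 0.0
```

```bash
python3 caps.py 6
python3 - <<'E'
from h import *
c=dict(np.load("side6.npz"));g=c["pixels"].max(2)
m=np.zeros(g.shape,bool);m[265:300,270:330]=g[265:300,270:330]<70
for ce,s,l in blobs(m,20):print(ce,s,ray(c,ce,.073))
E
```

```text
[ 0.51528311 -0.2342506   0.19731966] [3.14140300e+00 1.74894402e-04 1.18064032e+00]
[310.47031963 282.15525114] [294 278  34   9 219] [[ 0.50870622 -0.26160267  0.073     ]]
```

carry_out(
  motion="0 0 -0.02 0 0 0 255;0 0 -0.02 0 0 0 255;0 0 -0.02 0 0 0 255;0 0 -0.02 0 0 0 255;0 0 -0.012 0 0 0 255;0 0 -0.008 0 0 0 255;0 0 -0.006 0 0 0 255;0 0 -0.003 0 0 0 255;0 0 -0.0015 0 0 0 255;0 0 0 0 0 0 255;-0.0008 -0.0018 0 0 0 0 255;-0.0008 -0.0018 0 0 0 0 255;-0.0008 -0.0018 0 0 0 0 255;-0.0008 -0.0018 0 0 0 0 255;-0.0008 -0.0018 0 0 0 0 255;-0.0008 -0.0018 0 0 0 0 255;-0.0008 -0.0018 0 0 0 0 255;-0.0008 -0.0018 0 0 0 0 255;-0.0008 -0.0018 0 0 0 0 255;-0.0008 -0.0018 0 0 0 0 255",
)

```text
time_s: 16.58
ee_pos: [0.5072, -0.252, 0.0867]
eef_rot: [3.142, -0.0, 1.181]
force: [1.1, 1.4, 0.9]
grip_width: 0.0005
grip_force: 0.6
```

carry_out(
  motion="-0.0018 -0.0044 0 0 0 0 255;-0.0018 -0.0044 0 0 0 0 255;-0.0018 -0.0044 0 0 0 0 255;-0.0018 -0.0044 0 0 0 0 255;-0.0018 -0.0044 0 0 0 0 255;-0.0018 -0.0044 0 0 0 0 255;-0.0018 -0.0044 0 0 0 0 255;-0.0018 -0.0044 0 0 0 0 255;-0.0018 -0.0044 0 0 0 0 255;-0.0018 -0.0044 0 0 0 0 255;-0.0018 -0.0044 0 0 0 0 255;-0.0018 -0.0044 0 0 0 0 255;-0.0018 -0.0044 0 0 0 0 255;-0.0018 -0.0044 0 0 0 0 255;-0.0018 -0.0044 0 0 0 0 255;-0.0018 -0.0044 0 0 0 0 255;-0.0018 -0.0044 0 0 0 0 255;-0.0018 -0.0044 0 0 0 0 255;-0.0018 -0.0044 0 0 0 0 255;-0.0018 -0.0044 0 0 0 0 255",
)

```text
time_s: 18.25
ee_pos: [0.4711, -0.3402, 0.0867]
eef_rot: [-3.141, -0.0, 1.181]
force: [-0.4, 1.8, -1.6]
grip_width: 0.0001
grip_force: 0.7
```

carry_out(
  motion="-0.0004 -0.0009 0 0 0 0 255;-0.0004 -0.0009 0 0 0 0 255;-0.0004 -0.0009 0 0 0 0 255;-0.0004 -0.0009 0 0 0 0 255;-0.0004 -0.0009 0 0 0 0 255;-0.0004 -0.0009 0 0 0 0 255;-0.0004 -0.0009 0 0 0 0 255;0 0 0 0 0 0 255",
)

```text
time_s: 18.92
ee_pos: [0.4685, -0.3463, 0.0868]
eef_rot: [3.141, 0.0, 1.181]
force: [-0.5, 0.2, 0.6]
grip_width: 0.0004
grip_force: 0.1
```

carry_out(
  motion="-0.0004 -0.0009 0 0 0 0 255;-0.0004 -0.0009 0 0 0 0 255;-0.0004 -0.0009 0 0 0 0 255;-0.0004 -0.0009 0 0 0 0 255;0 0 0 0 0 0 255",
)

```text
time_s: 19.33
ee_pos: [0.4679, -0.3477, 0.0868]
eef_rot: [-3.141, -0.004, 1.181]
force: [7.3, 16.6, 2.5]
grip_width: 0.0006
grip_force: 9.0
```

The stop is reached at about 18 N. I'll back off and go up.

carry_out(
  motion="0.0008 0.0018 0 0 0 0 255;0.0012 0.0028 0 0 0 0 255;0.0012 0.0028 0 0 0 0 255;0.0012 0.0028 0 0 0 0 255;0 0 0.01 0 0 0 255;0 0 0.02 0 0 0 255;0 0 0.02 0 0 0 255;0 0 0.02 0 0 0 255;0 0 0.03 0 0 0 255;0 0 0.03 0 0 0 255;0 0 0 0 0 0 255;0 0 0 0 0 0 255;0 0 0 0 0 0 255",
)

```text
time_s: 20.42
ee_pos: [0.471, -0.3394, 0.2165]
eef_rot: [-3.141, -0.0, 1.18]
force: [-0.3, -0.4, -0.5]
grip_width: 0.0002
grip_force: 0.0
```

```bash
python3 caps.py 7
python3 - <<'E'
import cv2,numpy as np
b=cv2.imread("pics/wrist7.png");s=cv2.imread("pics/side7.png")[250:410,230:360]
cv2.imwrite("pics/m7.png",np.hstack([cv2.resize(s,(400,492)),cv2.resize(b[180:480,200:440],(394,492))]))
E
```

```text
[ 0.47101653 -0.33939873  0.21645857] [-3.14105975e+00 -6.40520766e-05  1.18045496e+00]
```

View pics/m7.png

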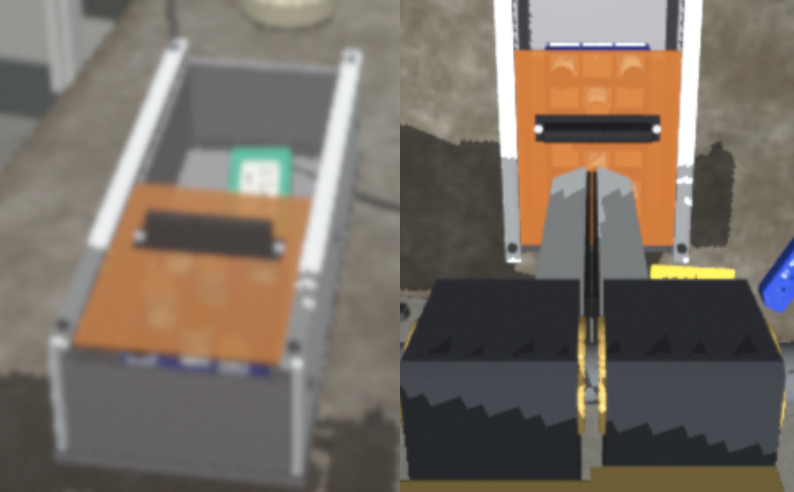

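The cover is fully shut against the near wall, and the gripper is clear of everything. The travel between the two contacts also matches the full stroke.

```bash
python3 -c "
from station import ctrl
print(ctrl.hand_in())"
```

```text
the job is handed in; nothing more can be done
None
```

I pushed the cover fully open, held the fingertips about 15 mm over the blue cap for about 2.5 s, and pushed the cover fully shut again at up to about 18 N; the job is handed in at about 20 s, but no verdict came back.

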